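# Unlock the child-safe tablet box with its release pin

## Task

Take the release pin out of its wooden stand and open the locked drawer of the white dishwasher-tablet box with it: put the rod through the slot in the box's top, feel along the slot for the gap in the springy guard underneath, and push the hidden latch in that gap down until the drawer springs open. Then draw the pin out and put it back upright, fully home in its stand, leaving the drawer open. Be gentle, never pressing the pin against the box with more than 20 N, and leave the garlic, the lime, the salt shaker and the tin where they are.

Things in the scene. Friction and masses are not known exactly. Their poses are not given: they have to be found in the camera images.
- tablet_box: White plastic box, 130 mm (x) by 140 mm (y) and 85 mm high, fixed to the worktop. Origin: centre of its underside. Its -x side is the drawer front (towards the robot, turned up to 0.3 rad), z up. Top plate 4 mm thick with one slot.
- slot (a point): Middle of the slot, level with the top face of the box (z = 85 mm), in the rear half of the top (30 mm behind the middle of the box, along its +x); axes as the box. Slot: 11 mm wide along x, 58 mm long along y, steel edging 1 mm high.
- guard_level (a point): Point fixed in the box, straight below the slot's middle, 20 mm below the top face, level with the black springy guard under the slot (1.5 N per mm, no preload, 10 mm travel, then a hard stop; pressing it opens nothing). The guard has one gap, 12 mm long along the slot; the gap's middle lies up to 20 mm either way along y of this point, differently each time, and must be felt.
- latch_level (a point): Point fixed in the box, straight below the slot's middle, 40 mm below the top face: the height of the hidden latch's 22 mm wide pad, which lies under the guard's gap and is reached only through it. It takes about 3 N to start it and 0.6 N more per mm; the drawer is freed when it is 6 to 8 mm down; its hard stop is at 12 mm.
- drawer (a joint): How far the box's drawer stands open, m: 0 shut and locked, 0.04 open against its stop. A spring drives it to 0.04 (towards the box's -x) by itself as soon as the latch is freed, and keeps it there.
- pin: Release pin, 50 to 85 g, upright in the stand at the start: round steel rod of diameter 6 mm and length 70 mm below, square black handle 18 x 18 mm, 45 mm tall above it (70 to 115 mm above the tip), with a small steel cap of 3 mm. Origin: centre of the rod's lower tip; z runs up along the pin, x and y are square to the handle's flat sides.
- pin_grip (a point): Centre of the pin's handle where it is best gripped, 94.5 mm above the tip.
- stand: Wooden block 50 x 50 mm, 75 mm high, fixed to the worktop, with a 12 x 12 mm square hole from top to bottom in its middle. Origin: centre of its underside; z up. Pin home in it: the handle's lower face rests on the block's top, the rod's tip 5 mm above the worktop.
- garlic: Bystander: garlic bulb, 56 mm, on the worktop left of the box. Origin: centre of its underside.
- lime: Bystander: green lime, 53 x 46 x 48 mm, left of the box. Origin: centre of its underside.
- salt_mill: Bystander: salt shaker, glass with grey top, diameter 44, height 90 mm, right of the stand. Origin: centre of its underside.
- tin: Bystander: low round food tin, diameter 86, height 40 mm, right of the stand. Origin: centre of its underside.

How it is judged:
By the outcome, as a careful person would: the job done as asked, in the order asked, and still so for the second after the job is handed in, with the robot touching nothing.
It also fails if it takes over 67 s, if anything falls off the work surface, if the arm or the gripper's body presses on something with over 40 N, if the wrist force passes 120 N, or if a joint passes its speed limit or range.

## Robot

A 6-joint arm with a two-finger parallel gripper is mounted at the origin on a cart in front of the work surface, level with it; the furniture and walls round the work are solid. World frame = base frame: x ahead of the robot, y to its left, z up, the work surface at z = 0. Lengths are in m, angles in rad, forces in N, time in s.
With the tool pointing down it reaches from about 0.375 to 0.925 m from the base axis. Payload 5.7 kg.
Tool frame: the origin (TCP) lies between the finger pads; the fingertips stand 14 mm ahead of it and the grasp point (between the pads) lies 5 mm behind it (env.tip_extent is the z of the fingertips in the tool frame, in m); z points along the fingers, y is the line along which they close (so a half turn about z gives the same grasp; the last joint's range is limited). The gripper opens to 85 mm and grips with 20 to 120 N. Pads are 22 mm wide; open, the fingers measure 114 mm over their backs; the gripper's body (76 mm by 85 mm) begins 54 mm behind the grasp point. The pads swing forward as they close: fully open they stand 13 mm farther back than shut.
Start: joints at [-1.378, 0.359, 1.51, -0, 1.272, -0.115], TCP at [0.182, -0.572, 0.245] pointing down, gripper open.
Joint ranges: [-2.97, 2.97], [-1.01, 2.36], [0.21, 2.38], [-0.96, 4.11], [0.2, 2.71], [-2.98, 2.98]. Speed limits (rad/s): [2.39, 2.39, 3.14, 3.14, 3.14, 3.14].

## Interface

Orientations are given as a rotation vector (axis times angle).
In Python, from cell import observe, imaging, ticket, env gives the robot as it stands.
- The arm moves only by the shell command python3 -m handwheel 'ROWS' [OPENING] [FORCE]. ROWS is JSON, one flat list of numbers, 4 for each row, row after row: the shift along the world's x, y, z in mm, then the turn about the world's z in rad. A call has 1 to 20 rows; each row is the pose to reach, as a shift and turn from the pose commanded when the call began; what a row does not reach only later rows make up. A row lasts 1/10 s, in which the tool goes at most 50 mm and 8.59 degrees, less where a joint would pass 70% of its speed; a pose out of reach is approached as far as the arm can. A call with a gripper value outside its range is refused whole. OPENING is the opening, from 0 (shut) to 1 (fully open), set as the call begins (- or left out, the last holds). The fingers move at their own pace and stop on an object; FORCE is the grip in N (left out, the last holds). Time passes only in rows, so rows that repeat a pose let the fingers close. It gives the time, the measured TCP pose, the force, the opening and the grip force at its end, in the units of the state.
- observe(): the state, without advancing time (a new reading comes with each control period).
- imaging.grab_frame(name): name is "side" or "top"; returns a dict with "frame" (480x640x3 uint8, red, green, blue), "fovy" (degrees; the focal length in pixels is half the picture's height over the tangent of half this angle, whatever the lens; pixels are square), "cx", "cy" (the principal point, pixels), "distortion" ([k1, k2, p1, p2, k3] as OpenCV has them; the pictures are not rectified), "cam_to_world" (4x4, takes a point from camera to world coordinates). Camera axes: x right, y up, looking along -z (the intrinsics and any distortion apply to the point x, -y, -z); pixel columns grow to the right and rows downward; lengths in m; the calibration is good to about 2 mm. A picture is of the moment at which its call begins. There is no depth.
- ticket.close_job(): hands the job in; it is judged then, once.
The state is a dict: "time_s": time; "joint_positions": joint angles; "qd": joint speeds; "effort": joint torques, N m; "ee_pos": TCP position; "tool_rot": TCP orientation; "wrist_force": force on the tool from outside, world axes, zero at the start; "ft_torque": the same for the moment, N m; "width": finger opening in m; "gripper_force": force on a finger pad.
Only numpy, scipy, OpenCV 4.12 (cv2) and the standard library are available. Lean on these libraries where they do the work, as an engineer would, in place of code of your own. Each camera call takes 0.05 s, during which the arm holds its last target. There are 200 camera calls.

## Working session

There is one attempt and no reset: what is moved stays moved. The work goes in short steps, Python scripts to look and compute and a shell command to move; the robot and the scene stay as the last step left them, time stands still between calls to the robot, and variables do not carry over. Pictures are saved under pics/ and viewed, at most 10 in all, crops included, and the job is handed in when it is done.

```bash
ls; mkdir -p pics; python3 - <<'E'
from cell import observe, imaging, env
import cv2,numpy as np
np.set_printoptions(precision=4,suppress=True)
for n in("side","top"):
    d=imaging.grab_frame(n); cv2.imwrite(f"pics/{n}0.png",d["frame"][:,:,::-1])
    print(n,d["fovy"],d["cx"],d["cy"],d["distortion"]);print(np.array(d["cam_to_world"]))
print(observe(),env.tip_extent)
E
```

```text
pics
side 42.745052991960904 318.8992696291423 243.5237053976477 [-0.1951  0.      0.      0.      0.    ]
[[ 0.8339  0.2157 -0.508  -0.3114]
 [-0.5518  0.3368 -0.7629 -1.1852]
 [ 0.0065  0.9165  0.3999  0.7325]
 [ 0.      0.      0.      1.    ]]
top 42.34440514847421 324.30263107365073 243.86804286482177 [-0.0679  0.      0.      0.      0.    ]
[[-0.0266  0.9812 -0.1913  0.242 ]
 [-0.9994 -0.0303 -0.0163  0.0044]
 [-0.0218  0.1907  0.9814  1.3002]
 [ 0.      0.      0.      1.    ]]
{'time_s': 0.1, 'joint_positions': array([-1.3781,  0.3594,  1.5113, -0.    ,  1.2725, -0.1151]), 'qd': array([ 0.0015, -0.0023, -0.002 , -0.    , -0.0007, -0.0021]), 'effort': array([ -0.0002, -52.8653, -27.9352,  -0.0001,   0.0049,   0.    ]), 'ee_pos': array([ 0.1817, -0.5712,  0.2446]), 'tool_rot': array([-3.1029, -0.4813,  0.0001]), 'wrist_force': array([-0.5898, -0.6321, -0.1782]), 'ft_torque': array([ 0.0152,  0.0404, -0.0034]), 'gripper_force': 0.0, 'width': 0.0851356646738644} 0.014
```

View pics/side0.png

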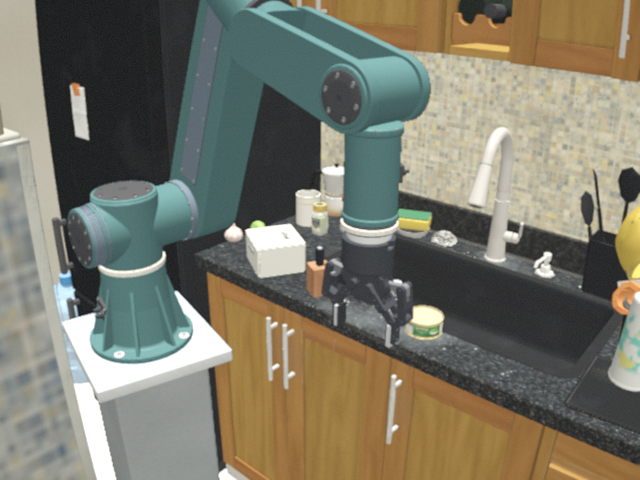

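View pics/top0.png

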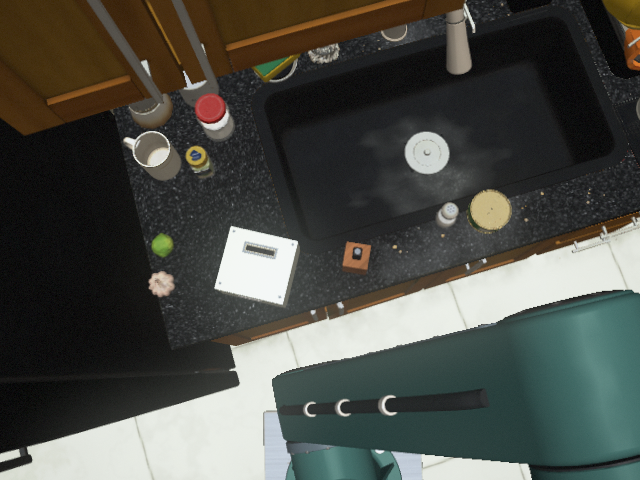

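The top view shows the box at about (257,265), its slot at (260,249), the stand at (357,256), the pin at (357,253), garlic (161,284), lime (162,245), salt shaker (447,215) and tin (490,210). In the side view the pin is at (320,255), the stand at (317,277) and the box at (276,250). I'll enlarge both.

```bash
cat > h.py <<'E'
import cv2,numpy as np
from cell import observe, imaging, env
np.set_printoptions(precision=4,suppress=True)
def ray(d,uv):
    f=240/np.tan(np.radians(d["fovy"])/2);K=np.array([[f,0,d["cx"]],[0,f,d["cy"]],[0,0,1]])
    p=cv2.undistortPoints(np.array([[uv]],float),K,np.array(d["distortion"],float))[0,0]
    M=np.array(d["cam_to_world"]);return M[:3,3],M[:3,:3]@np.array([p[0],-p[1],-1])
def plane(d,uv,z):
    o,r=ray(d,uv);return o+r*(z-o[2])/r[2]
def two(a,ua,b,ub):
    o1,r1=ray(a,ua);o2,r2=ray(b,ub)
    s=np.linalg.lstsq(np.c_[r1,-r2],o2-o1,rcond=None)[0]
    p,q=o1+s[0]*r1,o2+s[1]*r2;return (p+q)/2,np.linalg.norm(p-q)
E
python3 - <<'E'
import cv2
s=cv2.imread("pics/side0.png");t=cv2.imread("pics/top0.png")
a=cv2.resize(t[215:315,205:385],None,fx=4.4,fy=4.4,interpolation=cv2.INTER_CUBIC)
b=cv2.resize(s[210:310,220:350],None,fx=6,fy=6,interpolation=cv2.INTER_CUBIC)
cv2.imwrite("pics/tc.png",a);cv2.imwrite("pics/sc.png",b)
E
```

```text
(no output)
```

View pics/tc.png

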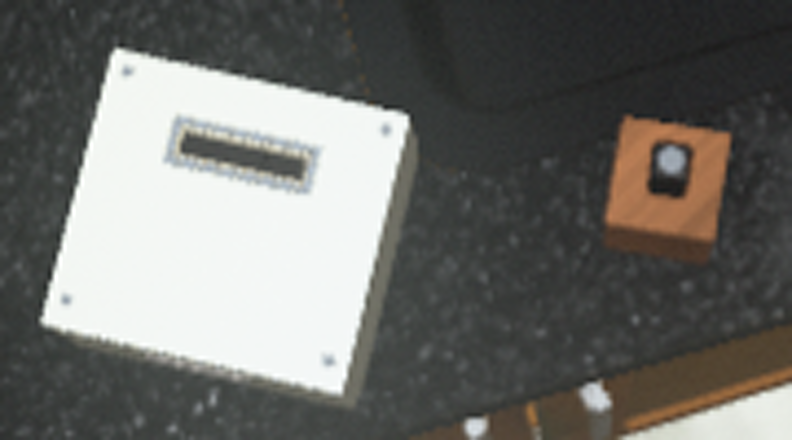

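View pics/sc.png

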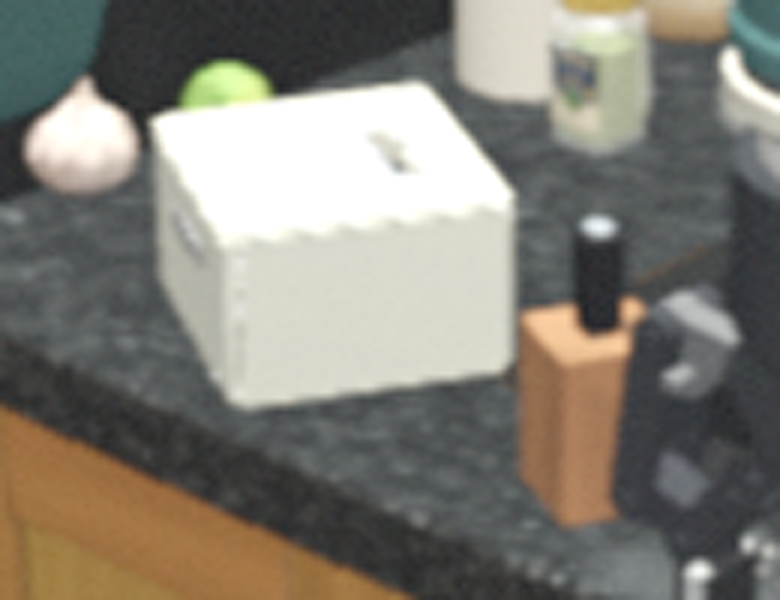

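Top crop: white box top corners at about (115,47), (411,114), (345,397), (41,323), dark slot around (243,154), stand top around (670,178), and steel cap at (672,160). Side crop: cap at (600,229), slot at about (393,152), box corners at (155,120), (420,83), (513,195), (232,245).

```bash
python3 - <<'E'
from h import *
t=imaging.grab_frame("top");s=imaging.grab_frame("side")
T=lambda x,y:((x+.5)/4.4-.5+205,(y+.5)/4.4-.5+215)
S=lambda x,y:((x+.5)/6-.5+220,(y+.5)/6-.5+210)
C=[T(115,47),T(411,114),T(345,397),T(41,323)]; P=np.array([plane(t,c,.085) for c in C])
print("corners",P[:,:2],"sides",[np.linalg.norm(P[i]-P[i-1]) for i in range(4)],"mid",P.mean(0))
# mask-based box top
g=cv2.cvtColor(t["frame"],cv2.COLOR_RGB2HSV)
m=((g[...,2]>225)&(g[...,1]<25)).astype(np.uint8); m[:215]=0;m[320:]=0;m[:,:205]=0;m[:,310:]=0
c=max(cv2.findContours(m,0,2)[0],key=cv2.contourArea)[:,0]
W=np.array([plane(t,q,.085)[:2] for q in c.astype(float)])
r=cv2.minAreaRect((W*1000).astype(np.float32));print("boxrect",r)
hull=cv2.fillPoly(np.zeros_like(m),[c],1)
d=((g[...,2]<110)&(hull>0)).astype(np.uint8)
n,l,st,ce=cv2.connectedComponentsWithStats(d);k=1+np.argmax(st[1:,4])
ys,xs=np.where(l==k);w=200-g[ys,xs,2].astype(float)
uv=(np.average(xs,weights=w),np.average(ys,weights=w));sl=plane(t,uv,.085)
W=np.array([plane(t,q,.085)[:2] for q in np.c_[xs,ys].astype(float)])
print("slot px",uv,sl,cv2.minAreaRect((W*1000).astype(np.float32)))
ev,E=np.linalg.eigh(np.cov(W.T));print("slot yaw of long axis",np.arctan2(E[1,1],E[0,1]))
print("slot two",two(t,uv,s,S(393,152)))
side=[S(155,120),S(420,83),S(513,195),S(232,245)]
for a,b in zip([C[3],C[0],C[1],C[2]],side): print("corner two",two(t,a,s,b))
# stand
st_=[T(624,116),T(732,133),T(716,242),T(607,232)];Q=np.array([plane(t,c,.075) for c in st_])
print("stand",Q[:,:2],Q.mean(0),[np.linalg.norm(Q[i]-Q[i-1]) for i in range(4)],[np.arctan2(*(Q[i]-Q[i-1])[[1,0]]) for i in range(4)])
print("stand corner two",two(t,T(607,232),s,S(520,320)))
h=g;om=((h[...,0]<20)&(h[...,1]>90)&(h[...,2]>150)).astype(np.uint8);om[:235]=0;om[285:]=0;om[:,:335]=0;om[:,380:]=0
c=max(cv2.findContours(om,0,2)[0],key=cv2.contourArea)[:,0];W=np.array([plane(t,q,.075)[:2] for q in c.astype(float)])
print("stand rect",cv2.minAreaRect((W*1000).astype(np.float32)))
print("cap",two(t,T(672,160),s,S(600,229)),plane(t,T(672,160),.123))
E
```

```text
corners [[0.5229 0.2126]
 [0.4873 0.0771]
 [0.3593 0.109 ]
 [0.3964 0.2459]] sides [np.float64(0.13079635964647923), np.float64(0.1400884110451875), np.float64(0.13190658620530868), np.float64(0.14183281828796324)] mid [0.4414 0.1611 0.085 ]
boxrect ((441.40289306640625, 161.85186767578125), (139.4872283935547, 129.29347229003906), 75.32207489013672)
slot px (np.float64(259.4599414996076), np.float64(250.04815581080118)) [0.4702 0.1547 0.085 ] ((470.21875, 154.66481018066406), (55.87577819824219, 8.7750825881958), 75.34394073486328)
slot yaw of long axis 1.3182534668161705
slot two (array([0.4703, 0.1553, 0.0817]), np.float64(0.0011956936735329838))
corner two (array([0.3958, 0.2468, 0.0824]), np.float64(0.0019717575102981932))
corner two (array([0.521 , 0.2133, 0.0855]), np.float64(0.0037702961299097147))
corner two (array([0.4864, 0.0775, 0.085 ]), np.float64(0.0019178556093349347))
corner two (array([0.3605, 0.1092, 0.0791]), np.float64(0.0013912184886698718))
stand [[ 0.4853 -0.0199]
 [ 0.4759 -0.069 ]
 [ 0.4258 -0.0597]
 [ 0.4319 -0.0104]] [ 0.4547 -0.0398  0.075 ] [np.float64(0.05430519109198612), np.float64(0.049972369269269644), np.float64(0.05095968657472111), np.float64(0.04965041673802975)] [np.float64(-0.17603357325151214), np.float64(-1.7610025873648014), np.float64(2.9579627296349447), np.float64(1.4479345039435922)]
stand corner two (array([ 0.4325, -0.0106,  0.0726]), np.float64(0.0007076328286776151))
stand rect ((455.8124694824219, -38.95465850830078), (48.45051574707031, 47.88456344604492), 78.68138885498047)
cap (array([ 0.4551, -0.039 ,  0.1197]), np.float64(0.0020943617794472445)) [ 0.4555 -0.0394  0.123 ]
```

```bash
python3 -m handwheel '[137,266,-20,-0.25, 274,532,-40,-0.5, 274,532,-40,-0.5, 274,532,-40,-0.5, 274,532,-40,-0.5, 274,532,-40,-0.5, 274,532,-40,-0.5, 274,532,-40,-0.5, 274,532,-40,-0.5, 274,532,-40,-0.5, 274,532,-40,-0.5, 274,532,-40,-0.5, 274,532,-40,-0.5, 274,532,-40,-0.5, 274,532,-40,-0.5, 274,532,-40,-0.5]' 0.6 40
python3 - <<'E'
from h import *
o=observe();print(o["joint_positions"],o["width"])
d=imaging.grab_frame("side");cv2.imwrite("pics/s1.png",cv2.resize(d["frame"][150:310,210:430,::-1],None,fx=3.6,fy=3.6,interpolation=cv2.INTER_CUBIC))
E
```

```text
time_s: 1.8
ee_pos: [0.4552, -0.0411, 0.2053]
tool_rot: [3.127, -0.305, -0.0]
wrist_force: [-0.3, -0.1, -0.6]
width: 0.0513
gripper_force: 0.0
[-0.2413  0.1989  1.8573 -0.0003  1.0856  1.5241] 0.05133225500752961
```

View pics/s1.png

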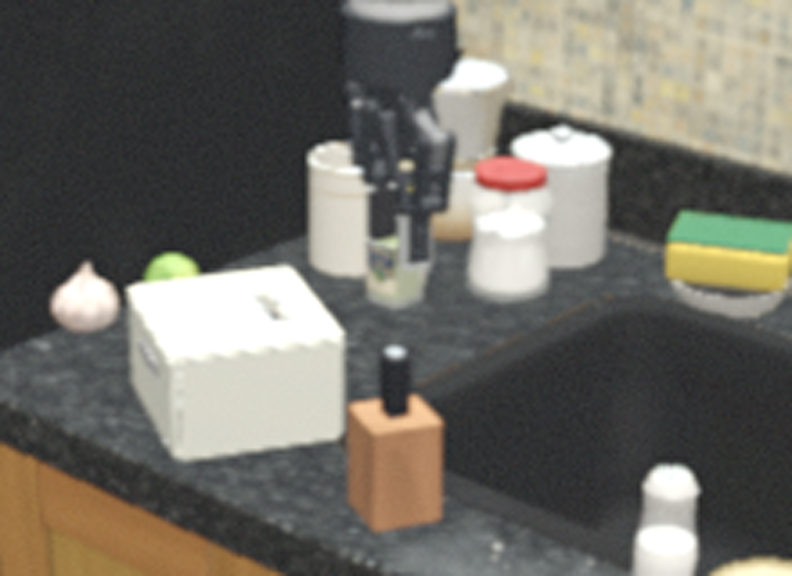

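The picture shows the open fingers at (400,200), straight above the pin cap at (395,352), with the stand at (395,460). I'll descend and grip.

```bash
python3 -m handwheel '[0,1,-30,0, 0,1,-60,0, 0,1,-85,0, 0,1,-100,0, 0,1,-111,0, 0,1,-111,0, 0,1,-111,0]'; python3 -m handwheel '[0,0,0,0, 0,0,0,0, 0,0,0,0, 0,0,0,0, 0,0,0,0, 0,0,0,0]' 0 40
```

```text
time_s: 2.55
ee_pos: [0.456, -0.0394, 0.0946]
tool_rot: [-3.127, 0.303, -0.001]
wrist_force: [0.0, 0.1, 0.8]
width: 0.0514
gripper_force: 0.0
time_s: 3.15
ee_pos: [0.4564, -0.0389, 0.0951]
tool_rot: [3.127, -0.301, 0.002]
wrist_force: [-0.9, -0.9, 8.4]
width: 0.0175
gripper_force: 40.4
```

```bash
python3 -m handwheel '[0,0,5,0, 0,0,15,0, 0,0,35,0, 0,0,60,0, 0,0,85,0, 0,0,105,0, 0,0,115,0, 0,0,115,0, 0,0,115,0]'; 
python3 - <<'E'
from h import *
o=observe();print(o["ee_pos"],o["width"],o["wrist_force"],o["gripper_force"])
for n in("side","top"):
    d=imaging.grab_frame(n);cv2.imwrite(f"pics/{n}2.png",d["frame"][:,:,::-1])
s=cv2.imread("pics/side2.png")[160:310,250:390];t=cv2.imread("pics/top2.png")[200:320,200:400]
cv2.imwrite("pics/b2.png",np.hstack([cv2.resize(s,(420,450),interpolation=2),cv2.resize(t,(375,225),interpolation=2).repeat(2,0)]))
E
```

```text
time_s: 4.05
ee_pos: [0.4553, -0.0387, 0.2089]
tool_rot: [-3.127, 0.301, 0.001]
wrist_force: [0.2, -1.0, -0.8]
width: 0.0173
gripper_force: 39.8
[ 0.4553 -0.0387  0.2089] 0.017297191879921178 [ 0.2245 -1.0329 -0.807 ] 39.766958355903625
```

View pics/b2.png

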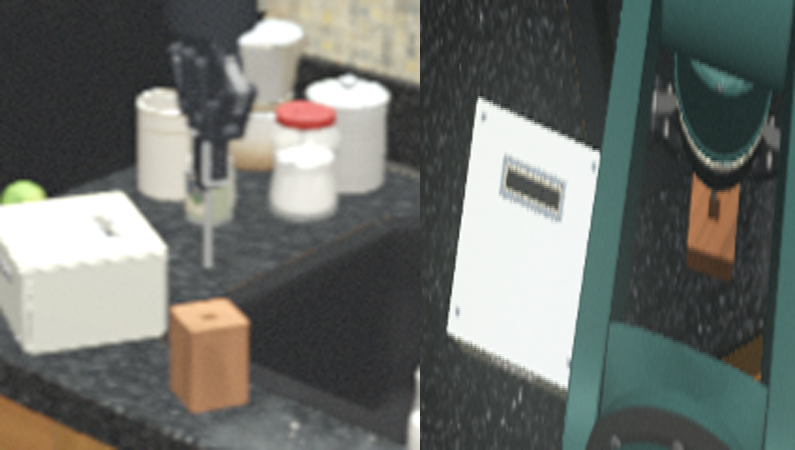

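The left panel shows the rod hanging straight below the fingers, with its tip at (209,266), i.e. side pixel (319.5,248.5), and the stand hole at (208,317). The right panel shows the slot clear at (532,186).

```bash
python3 - <<'E'
from h import *
s=imaging.grab_frame("side");t=imaging.grab_frame("top")
g=cv2.cvtColor(s["frame"],cv2.COLOR_RGB2HSV)
for v in range(212,252,4):
    row=g[v,310:330,2];print(v,row)
S=lambda x,y:((x+.5)/3-.5+250,(y+.5)/3-.5+160)
print("tip",plane(s,S(209,267),.1195),"hole",plane(s,S(208.5,317),.075))
print("rod up",plane(s,S(209,200),.1195+.05))
print("slot side",plane(s,(220+393/6,210+152/6),.085))
E
```

```text
212 [221 219 218 188 115  53  75 140 168 148  96  69  76  78  81 120 180 188
 178 177]
216 [219 212 197 165 102  54  88 143 168 148  98  74  86  81  74 110 159 155
 129 111]
220 [218 192 143 115  97  66  85 142 169 161 131 120 129 137 144 163 179 165
 128  94]
224 [219 201 165 130 125 124 122 122 145 163 172 174 177 178 178 177 182 175
 140 101]
228 [103 133 175 196 189 176 177 177 174 176 178 182 180 177 177 175 173 156
 116  86]
232 [ 91 108 137 156 166 170 173 168 168 172 177 178 177 170 167 159 146 121
  90  82]
236 [ 82  86  86  91  90  94  97 119 156 167 143 105  93  93  97  97 100  98
  99  94]
240 [105  99  99  98  91  86  86 114 153 155 126  93  83  89  86  88  91  94
  93  89]
244 [ 89  84  89  97  98  94  95 124 156 156 132 105  93  92  89  87  85  90
  86  82]
248 [ 93  95 100  99  96  88  91 118 151 151 126 100  91  83  85  83  85  90
  93  97]
tip [ 0.4507 -0.0427  0.1195] hole [ 0.4497 -0.044   0.075 ]
rod up [ 0.4628 -0.0238  0.1695]
slot side [0.4652 0.1455 0.085 ]
```

```bash
python3 -m handwheel '[4,48,0,0, 8,96,0,0, 12,144,0,0, 14,175,0,0, 15,188,0,0, 15.5,193.5,0,0, 15.5,193.5,0,0, 15.5,193.5,0,0, 15.5,193.5,-15,0, 15.5,193.5,-25,0, 15.5,193.5,-25,0, 15.5,193.5,-25,0]'; 
python3 - <<'E'
from h import *
o=observe();print(o["ee_pos"],o["wrist_force"])
for n in("side","top"):
    d=imaging.grab_frame(n);cv2.imwrite(f"pics/{n}3.png",d["frame"][:,:,::-1])
s=cv2.imread("pics/side3.png")[200:290,235:325];t=cv2.imread("pics/top3.png")[200:320,200:320]
cv2.imwrite("pics/b3.png",np.hstack([cv2.resize(s,(400,400),interpolation=2),cv2.resize(t,(400,400),interpolation=2)]))
E
```

```text
time_s: 5.45
ee_pos: [0.4711, 0.1541, 0.1841]
tool_rot: [3.127, -0.303, -0.001]
wrist_force: [-0.6, 0.5, 0.8]
width: 0.0173
gripper_force: 39.8
[0.4711 0.1541 0.1841] [-0.6003  0.4855  0.8201]
```

View pics/b3.png

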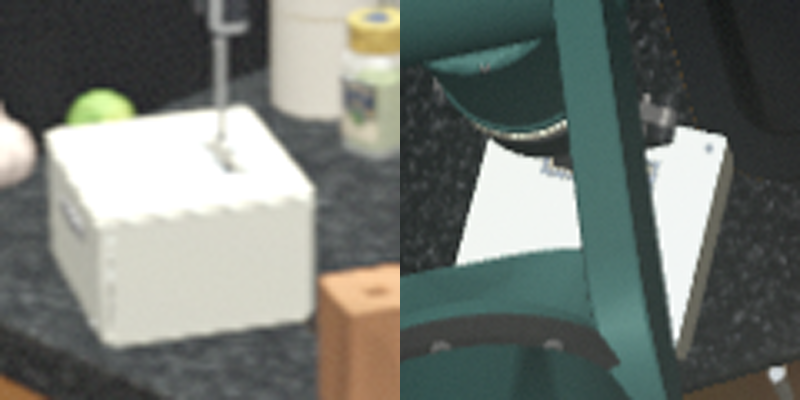

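Left panel: the rod tip at about (221,140) stands just above the slot, whose dark opening runs from (212,143) to (240,170). Right panel: the arm covers the slot's middle. I'll go down in small steps.

```bash
python3 -m handwheel '[0,0,-4,0, 0,0,-7,0, 0,0,-8.5,0, 0,0,-9.5,0, 0,0,-10.5,0, 0,0,-10.5,0]'
```

```text
time_s: 6.15
ee_pos: [0.4712, 0.1548, 0.1737]
tool_rot: [-3.127, 0.301, 0.0]
wrist_force: [-0.3, 0.5, 0.4]
width: 0.0175
gripper_force: 39.8
```

```bash
python3 -m handwheel '[0,0,-1.5,0, 0,0,-3,0, 0,0,-5,0, 0,0,-5,0]'; python3 -m handwheel '[0,0,-4,0, 0,0,-8,0, 0,0,-9,0, 0,0,-9,0]'
```

```text
time_s: 6.55
ee_pos: [0.471, 0.1547, 0.1685]
tool_rot: [3.127, -0.301, -0.001]
wrist_force: [-0.2, -0.1, -1.3]
width: 0.0181
gripper_force: 39.8
time_s: 6.95
ee_pos: [0.471, 0.1547, 0.1594]
tool_rot: [3.127, -0.301, -0.001]
wrist_force: [-0.2, -0.4, -0.1]
width: 0.0174
gripper_force: 39.8
```

In the slot; now probe the guard in the middle.

```bash
python3 -m handwheel '[0,0,-3,0, 0,0,-5,0, 0,0,-7,0, 0,0,-9,0, 0,0,-9,0]'
```

```text
time_s: 7.45
ee_pos: [0.4715, 0.1547, 0.151]
tool_rot: [-3.127, 0.301, -0.001]
wrist_force: [-1.1, -0.6, 6.0]
width: 0.0175
gripper_force: 40.4
```

Guard found at the expected height (6 N after about 4 mm). Now step 5 mm along +y.

```bash
python3 -m handwheel '[0,0,6,0, 1.3,4.8,6,0, 1.3,4.8,3,0, 1.3,4.8,0,0, 1.3,4.8,0,0]';python3 -m handwheel '[0,0,6,0, 1.3,4.8,6,0, 1.3,4.8,3,0, 1.3,4.8,0,0, 1.3,4.8,0,0]'
```

```text
time_s: 7.95
ee_pos: [0.4733, 0.16, 0.1508]
tool_rot: [-3.126, 0.301, -0.002]
wrist_force: [1.0, 1.1, 6.2]
width: 0.0177
gripper_force: 40.5
time_s: 8.45
ee_pos: [0.4741, 0.1646, 0.1507]
tool_rot: [-3.127, 0.301, -0.001]
wrist_force: [0.1, 1.1, 5.0]
width: 0.0176
gripper_force: 40.5
```

```bash
python3 -m handwheel '[0,0,6,0, -3.8,-14.5,6,0, -3.8,-14.5,6,0, -3.8,-14.5,3,0, -3.8,-14.5,0,0, -3.8,-14.5,0,0]'; python3 -m handwheel '[0,0,6,0, -1.3,-4.8,6,0, -1.3,-4.8,3,0, -1.3,-4.8,0,0, -1.3,-4.8,0,0]'
```

```text
time_s: 9.05
ee_pos: [0.4697, 0.1493, 0.1505]
tool_rot: [3.126, -0.301, -0.001]
wrist_force: [-2.0, -3.2, 6.2]
width: 0.0174
gripper_force: 40.4
time_s: 9.55
ee_pos: [0.4691, 0.145, 0.1507]
tool_rot: [-3.127, 0.302, -0.001]
wrist_force: [0.8, -1.0, 5.4]
width: 0.0174
gripper_force: 40.4
```

```bash
python3 -m handwheel '[0,0,6,0, -1.3,-4.8,6,0, -1.3,-4.8,3,0, -1.3,-4.8,0,0, -1.3,-4.8,0,0]'; python3 -m handwheel '[0,0,6,0, -1.3,-4.8,6,0, -1.3,-4.8,3,0, -1.3,-4.8,0,0, -1.3,-4.8,0,0]'
```

```text
time_s: 10.05
ee_pos: [0.4668, 0.1401, 0.15]
tool_rot: [3.127, -0.302, -0.002]
wrist_force: [0.4, 0.2, -0.6]
width: 0.0177
gripper_force: 39.8
time_s: 10.55
ee_pos: [0.4666, 0.1352, 0.1509]
tool_rot: [3.127, -0.301, 0.001]
wrist_force: [-0.2, -1.4, 4.8]
width: 0.0172
gripper_force: 40.4
```

The gap is at about -15 mm (no force there, blocked on both sides). Back there and down to just above the latch.

```bash
python3 -m handwheel '[0,0,6,0, 1.3,4.8,6,0, 1.3,4.8,6,0, 1.3,4.8,2,0, 1.3,4.8,-2,0, 1.3,4.8,-6,0, 1.3,4.8,-10,0, 1.3,4.8,-14,0, 1.3,4.8,-14,0]'; python3 -m handwheel '[0,0,-2,0, 0,0,-4,0, 0,0,-5,0, 0,0,-5,0]'
```

```text
time_s: 11.45
ee_pos: [0.467, 0.1401, 0.136]
tool_rot: [3.127, -0.302, -0.002]
wrist_force: [-0.3, 0.5, -1.2]
width: 0.0179
gripper_force: 39.6
time_s: 11.85
ee_pos: [0.4677, 0.1402, 0.1322]
tool_rot: [-3.127, 0.301, -0.001]
wrist_force: [-1.0, 0.5, 5.4]
width: 0.0177
gripper_force: 40.5
```

```bash
python3 -m handwheel '[0,0,-1.5,0, 0,0,-3,0, 0,0,-4.5,0, 0,0,-6,0, 0,0,-6,0, 0,0,-6,0]'
python3 - <<'E'
from h import *
d=imaging.grab_frame("side");cv2.imwrite("pics/s4.png",cv2.resize(d["frame"][190:300,220:350,::-1],None,fx=5,fy=5,interpolation=2))
E
```

```text
time_s: 12.45
ee_pos: [0.4679, 0.1402, 0.1265]
tool_rot: [-3.127, 0.301, -0.002]
wrist_force: [-1.7, -0.8, 7.0]
width: 0.0176
gripper_force: 40.6
```

View pics/s4.png

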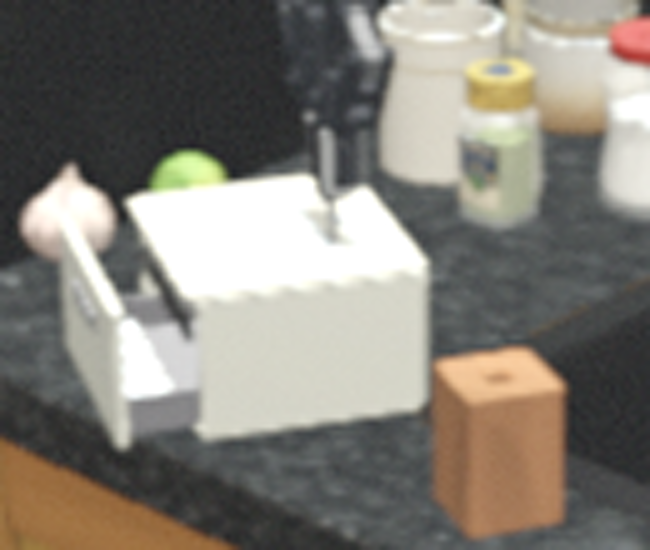

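The drawer stands open (front at (95,340), well out from the box). Draw the pin out and carry it back over the stand.

```bash
python3 -m handwheel '[0,0,6,0, 0,0,15,0, 0,0,27,0, 0,0,40,0, 0,0,55,0, 0,0,70,0, 0,0,83.5,0, 0,0,83.5,0, -3,-45,83.5,0, -6,-90,83.5,0, -9,-135,83.5,0, -11,-165,83.5,0, -11.7,-175,83.5,0, -11.7,-179,83.5,0, -11.7,-179,83.5,0, -11.7,-179,83.5,0]'
python3 - <<'E'
from h import *
o=observe();print(o["ee_pos"],o["wrist_force"])
d=imaging.grab_frame("side");cv2.imwrite("pics/side5.png",d["frame"][:,:,::-1])
g=cv2.cvtColor(d["frame"],cv2.COLOR_RGB2HSV)
for v in (236,240,244,248,250,252): print(v,g[v,310:330,2])
E
```

```text
time_s: 14.1
ee_pos: [0.4557, -0.0377, 0.2091]
tool_rot: [-3.127, 0.3, 0.001]
wrist_force: [0.2, 0.1, -0.3]
width: 0.0171
gripper_force: 39.8
[ 0.4557 -0.0377  0.2091] [ 0.186   0.095  -0.2972]
236 [ 84  84  85  90  94  95  91 114 152 166 143 109  96  96  96  98  99  99
  97  95]
240 [101  97 100  96  94  87  87 112 155 166 137  97  86  85  88  88  93  94
  95  90]
244 [ 84  80  87  95  97  94  93 119 155 164 144 108  93  90  89  89  89  89
  88  79]
248 [ 93  95 100 100  96  86  88 113 145 147 123  99  93  85  86  84  86  90
  97  94]
250 [108 100  97  97  92  93  91  88  80  84  86  86  88  84  86  87  93  94
  91  90]
252 [98 99 95 92 88 92 93 95 90 83 82 88 92 88 84 89 92 95 96 98]
```

The rod hangs exactly as when it was lifted. Insert carefully.

```bash
python3 -m handwheel '[0,-0.5,-20,0, 0,-0.5,-35,0, 0,-0.5,-42,0, 0,-0.5,-44,0, 0,-0.5,-46,0, 0,-0.5,-48,0, 0,-0.5,-50,0, 0,-0.5,-50,0]'
```

```text
time_s: 14.95
ee_pos: [0.4558, -0.0393, 0.1593]
tool_rot: [-3.127, 0.302, -0.0]
wrist_force: [-0.5, -0.1, -0.4]
width: 0.0176
gripper_force: 39.8
```

```bash
python3 -m handwheel '[0,0,-15,0, 0,0,-30,0, 0,0,-45,0, 0,0,-55,0, 0,0,-60,0, 0,0,-62,0, 0,0,-63,0, 0,0,-64,0, 0,0,-64,0]'
```

```text
time_s: 15.85
ee_pos: [0.4561, -0.0393, 0.0956]
tool_rot: [-3.127, 0.302, -0.001]
wrist_force: [0.2, 0.2, -1.0]
width: 0.0174
gripper_force: 39.8
```

```bash
python3 -m handwheel '[0,0,-0.5,0, 0,0,-1,0, 0,0,-1,0]'; python3 -m handwheel '[0,0,-0.5,0, 0,0,-0.5,0]'
```

```text
time_s: 16.15
ee_pos: [0.4561, -0.0393, 0.0951]
tool_rot: [3.127, -0.301, 0.001]
wrist_force: [-1.5, 0.7, 7.8]
width: 0.0178
gripper_force: 41.1
time_s: 16.35
ee_pos: [0.4561, -0.0393, 0.095]
tool_rot: [3.127, -0.301, 0.002]
wrist_force: [-3.3, 0.5, 15.2]
width: 0.017
gripper_force: 42.0
```

Seated on the block. Release and retreat upward.

```bash
python3 -m handwheel '[0,0,0.7,0, 0,0,0.7,0]'; python3 -m handwheel '[0,0,0,0, 0,0,0,0, 0,0,0,0, 0,0,0,0, 0,0,0,0, 0,0,0,0]' 0.6; python3 -m handwheel '[0,0,10,0, 0,0,30,0, 0,0,60,0, 0,0,95,0, 0,0,130,0, 0,0,150,0, 0,0,150,0, 0,0,150,0]'
python3 - <<'E'
from h import *
d=imaging.grab_frame("side");cv2.imwrite("pics/s6.png",cv2.resize(d["frame"][200:350,220:460,::-1],None,fx=3.3,fy=3.3,interpolation=2))
E
```

```text
time_s: 16.55
ee_pos: [0.4561, -0.0394, 0.0951]
tool_rot: [3.127, -0.301, 0.002]
wrist_force: [-1.6, -0.4, 7.9]
width: 0.0175
gripper_force: 40.8
time_s: 17.15
ee_pos: [0.4557, -0.0393, 0.0944]
tool_rot: [-3.127, 0.301, 0.0]
wrist_force: [-0.0, 0.5, 0.1]
width: 0.0509
gripper_force: 0.0
time_s: 17.95
ee_pos: [0.4557, -0.0393, 0.245]
tool_rot: [3.127, -0.301, 0.002]
wrist_force: [0.9, 0.6, -0.2]
width: 0.051
gripper_force: 0.0
```

View pics/s6.png

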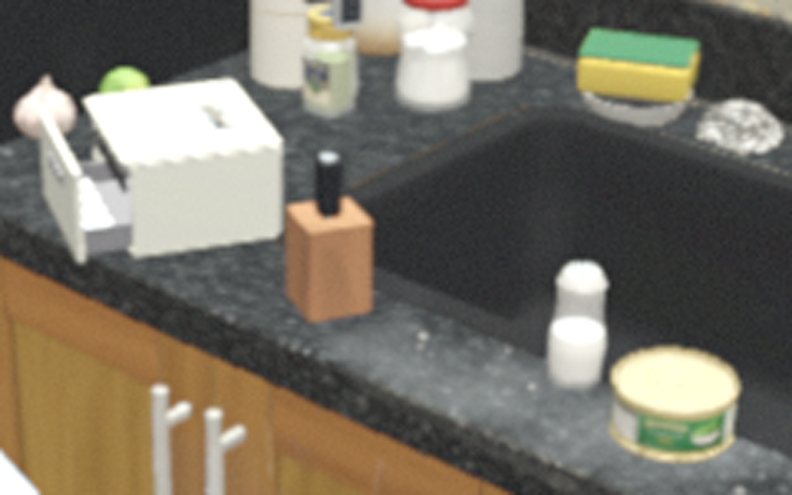

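The pin stands upright and home in its stand (328,180), the drawer is open (85,200), the bystanders haven't moved and the gripper is clear.

```bash
python3 -c "
from cell import ticket;print(ticket.close_job())"
```

```text
the job is handed in; nothing more can be done
None
```

The job is handed in: the drawer is open, the pin is back upright and home in its stand, the bystanders look unmoved, the highest box force I read was about 7 N, and the robot clock was about 18 s; no verdict was returned.

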